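# Unplug the handlamp and hand it out

## Task

The yellow handlamp on the charging dock is charged: first draw the blue plug straight back by its upright paddle, out of the lamp's side, until it snaps into its out position, with the lamp still standing on the dock. Then lift the lamp off by its handle and set it down gently, upright, in the middle of the black rubber mat. Leave the plug out and do not push the other things on the bench about.

Things in the scene. Friction and masses are not known exactly. Their poses are not given: they have to be found in the camera images.
- dock: black charging dock, fixed, base plate 130 (x) x 255 (y) x 20 mm high; origin at the plate's underside, under its axis, 140 mm from the -y end and 115 mm from the +y end. The lamp stands on the plate at y = -85 mm inside lips 10 mm high (3 to 5 mm play); the blue plug runs along y on a track on the +y side.
- plug (a joint): travel of the plug along the dock's +y axis, m: 0 = fully in the lamp's socket (24 mm deep), 0.045 = fully out, 21 mm clear of the lamp. A sprung detent holds it at both ends: about 10 N to pull past the middle (0.0225), then it snaps on to the out end; let go before the middle, it springs back in
- plug_pull (a point): top edge of the blue paddle, middle of its face towards the lamp; moves with the plug, axes as the dock's. Paddle: upright plate 56 mm wide (x), 12 thick (from here to +y), top 116 mm above the bench, standing 60 mm above the plug's body (44 wide, top 56 mm above the bench). From this face to the lamp are 88 mm when plugged in: room for closed fingers from above, to push the paddle to +y
- lamp: yellow handlamp, loose, 0.45 to 0.7 kg; base 100 (x) x 84 (y) x 70 mm high, above it a round head 76 mm across with its lens towards +x (reaching x = 55 mm), black carrying handle on top; 190 mm high in all. Origin at the centre of its underside, z up. The socket (30 x 26 mm, 30 deep) is in its +y side, 22 mm up; while the plug is in, the lamp cannot be lifted.
- lamp_handle (a point): middle of the lamp's handle bar, 181 mm above the lamp's underside; the bar runs along the lamp's x, 92 mm long, 24 mm wide (y) and 18 mm high, with 31 mm of free space under it over the head and posts at both ends (64 mm free between them)
- mat: black rubber mat, fixed, 200 x 200 x 4 mm, origin at the centre of its underside
- tape: bystander: roll of orange tape lying flat, 100 mm across, 48 mm high, origin at the centre of its underside
- jar: bystander: jar 60 mm across, 90 mm high, origin at the centre of its underside
- driver: bystander: screwdriver 180 mm long lying along its x axis, handle to -x, about 30 mm high
- mug: bystander: blue mug 80 mm across, 90 mm high, handle at its +y, origin at the centre of its underside

How it is judged:
On the way, in this order (a step that is already met when the one before it is completed fails the run):
1. the plug is drawn out past 36 mm and stays there, with the lamp still standing upright on the dock (value of joint plug above 0.036 m and angle between lamp's own z axis and vertical below 0.1 rad and x of lamp in the frame of dock between -0.012 and 0.012 m and y of lamp in the frame of dock between -0.097 and -0.073 m and z of lamp in the frame of dock between 0.014 and 0.026 m), for 0.2 s.
2. the lamp is lifted clear of the dock, its underside 15 mm or more above the dock's plate, the plug still out (value of joint plug above 0.036 m and z of lamp in the frame of dock above 0.035 m), for 0.1 s.
At the end, for the whole second after the job is handed in: The plug is out (more than 36 mm of its 45 mm travel), and the lamp stands upright (within 0.08 rad) and at rest on the mat, its centre within 50 mm of the mat's centre along each of the mat's axes (value of joint plug above 0.036 m and angle between lamp's own z axis and vertical below 0.08 rad and x of lamp in the frame of mat between -0.05 and 0.05 m and y of lamp in the frame of mat between -0.05 and 0.05 m and z of lamp in the frame of mat between 0 and 0.008 m and linear speed of lamp below 0.02 m/s and angular speed of lamp below 0.1 rad/s); the robot touches nothing.
It fails at once if the lamp is tipped by more than 0.6 rad (angle between lamp's own z axis and vertical above 0.6 rad).
It fails at once if the lamp is dropped: it moves faster than 0.45 m/s with no robot contact (a fall of about 10 mm) (linear speed of lamp above 0.45 m/s and contact force between lamp and the fingers below 0.1 N and contact force between lamp and the arm below 0.1 N).
It fails at once if a bystander (tape, jar, screwdriver, mug) is moved by more than 40 mm (distance of any of tape, jar, driver, mug from where it was at the start of the episode above 0.04 m).
It also fails if it takes over 61 s, if anything falls off the work surface, if the arm or the gripper's body presses on something with over 40 N, if the wrist force passes 120 N, or if a joint passes its speed limit or range.

## Robot

A 6-joint arm with a two-finger parallel gripper is mounted at the origin on the work surface. World frame = base frame: x ahead of the robot, y to its left, z up, the work surface at z = 0. Lengths are in m, angles in rad, forces in N, time in s.
With the tool pointing down it reaches from about 0.35 to 0.775 m from the base axis. Payload 5.5 kg.
Tool frame: the origin (TCP) lies between the finger pads; the fingertips stand 19 mm ahead of it and the grasp point (between the pads) is the TCP; z points along the fingers, y is the line along which they close (so a half turn about z gives the same grasp; the last joint's range is limited). The gripper opens to 85 mm and grips with 20 to 120 N. Pads are 22 mm wide; open, the fingers measure 114 mm over their backs; the gripper's body (76 mm by 85 mm) begins 54 mm behind the grasp point. The pads swing forward as they close: fully open they stand 13 mm farther back than shut.
Start: joints at [1.06, 0.313, 0.046, 1.304, 0, 1.431], TCP at [0.208, 0.536, 0.227] pointing down, gripper open.
Joint ranges: [-2.76, 2.76], [-0.86, 1.69], [-1.03, 1.26], [-2.2, 2.34], [-1.47, 1.5], [-3.14, 3.14]. Speed limits (rad/s): [2.57, 2.57, 3.14, 3.14, 3.14, 3.14].

## Interface

Orientations are given as a unit quaternion [w, x, y, z].
In Python, from workcell import env gives the robot as it stands.
- The arm moves only by the shell command python3 -m pendant 'ROWS' [FORCE]. ROWS is JSON, a list of rows, each an object with "travel": the shift along the tool's x, y, z scaled (see below), a list of three; "rot": the turn, a rotation vector about the tool's x, y, z scaled (see below), a list of three; "fingers": the opening, from -1 (shut) to 1 (fully open). In form: [{"travel": [dx, dy, dz], "rot": [wx, wy, wz], "fingers": fingers}, ...]. A call has 1 to 10 rows; each row is the pose to reach, as a shift and turn from the pose commanded when the call began, along the tool's axes at that moment; what a row does not reach only later rows make up. The controller multiplies each number of a shift by 0.12 m and each number of a turn by 60 degrees. A row lasts 1/10 s, in which the tool goes at most 50 mm and 8.59 degrees, less where a joint would pass 70% of its speed; a pose out of reach is approached as far as the arm can. A call with a number of a shift or a turn outside -1 to 1 is refused whole. A call with a gripper value outside its range is refused whole. The fingers move at their own pace and stop on an object; FORCE is the grip in N (left out, the last holds). Time passes only in rows, so rows that repeat a pose let the fingers close. It gives the time, the measured TCP pose, the force, the opening and the grip force at its end, in the units of the state.
- env.get_state(): the state, without advancing time (a new reading comes with each control period).
- env.read_camera(name): name is "side" or "top"; returns (picture, depth): 400x640x3 uint8, blue, green, red; 400x640 float32, m along the optical axis (not along the pixel's ray), 0 where there is no reading.
- env.camera_model(name): a dict with "fovy" (degrees; the focal length in pixels is half the picture's height over the tangent of half this angle, whatever the lens; pixels are square), "cx", "cy" (the principal point, pixels), "rvec" (rotation vector, rad) and "tvec" (3), from world to camera coordinates, as OpenCV has them. Camera axes: x right, y down, z forward; pixel columns grow to the right and rows downward; lengths in m; the calibration is good to about 2 mm. A picture is of the moment at which its call begins. camera_model takes no time and is no camera call.
- env.hand_in(): hands the job in; it is judged then, once.
Trained networks look in the newest picture that a camera, given by its name, has taken for a name from the list of things; names that differ only in an ending like _2 or _b are one class to them, and where a whole thing is asked for, a point or a joint stands for the part that bears it (a point fixed in the world has none). Each returns a list of dicts, best first, with "conf" (0 to 1); they miss things now and then, are a little off and sometimes report something else, mostly with a low value. They report only what shows in the picture. A call takes as long as a camera call.
- env.outline_of(camera, target): "mask" (400x640 bool, what is visible of it) and "xy" ([column, row] in pixels, amid what is visible of it).
The state is a dict: "clock": time; "joint_pos": joint angles; "qvel": joint speeds; "tau": joint torques, N m; "tcp_pos": TCP position; "orientation": TCP orientation; "wrist_force": force on the tool from outside, world axes, zero at the start; "ft_torque": the same for the moment, N m; "finger_gap": finger opening in m; "grip_force": force on a finger pad.
Only numpy, scipy, OpenCV 4.12 (cv2) and the standard library are available. Lean on these libraries where they do the work, as an engineer would, in place of code of your own. Each camera call takes 0.05 s, during which the arm holds its last target. There are 200 camera calls.

## Working session

There is one attempt and no reset: what is moved stays moved. The work goes in short steps, Python scripts to look and compute and a shell command to move; the robot and the scene stay as the last step left them, time stands still between calls to the robot, and variables do not carry over. Pictures are saved under pics/ and viewed, at most 10 in all, crops included, and the job is handed in when it is done.

```bash
ls; mkdir -p pics; cat > h.py <<'E'
import numpy as np, cv2
from scipy.spatial.transform import Rotation as R
from workcell import env
def cloud(cam):
    im,d=env.read_camera(cam); m=env.camera_model(cam)
    f=200/np.tan(np.radians(m['fovy'])/2)
    v,u=np.mgrid[0:400,0:640]
    p=np.stack([(u-m['cx'])/f*d,(v-m['cy'])/f*d,d],-1)
    Rm=cv2.Rodrigues(np.array(m['rvec'],float))[0]
    w=(p-np.array(m['tvec']).ravel())@Rm
    w[d==0]=np.nan
    return im,d,w
E
python3 - <<'E'
from h import *
s=env.get_state(); print(s['clock'],s['tcp_pos'],s['orientation'])
ims=[]
for c in ['top','side']:
    im,d,w=cloud(c); cv2.imwrite(f'pics/{c}0.png',im); np.save(f'/tmp/{c}.npy',w)
    m=env.camera_model(c); print(c,m)
    for t in ['dock','plug','plug_pull','lamp','lamp_handle','mat','tape','jar','driver','mug']:
        for r in env.outline_of(c,t)[:2]:
            q=w[r['mask']]; q=q[~np.isnan(q[:,0])]
            print(t,round(r['conf'],2),np.round(r['xy']),r['mask'].sum(),'med',np.round(np.median(q,0),3),'lo',np.round(np.percentile(q,2,0),3),'hi',np.round(np.percentile(q,98,0),3))
E
```

```text
pics
0.0 [0.20809895 0.53546668 0.22619778] [-2.84026392e-04  1.84319973e-01  9.82865859e-01 -8.77669393e-04]
top {'fovy': 49.260686964992274, 'cx': 329.36948669570353, 'cy': 193.07207936391396, 'rvec': array([ 2.22211471, -2.18378059,  0.0443802 ]), 'tvec': array([0.05124845, 0.52118878, 1.1680498 ])}
dock 0.82 [414. 176.] 3293 med [ 0.574 -0.159  0.021] lo [ 0.475 -0.272  0.   ] hi [ 0.655 -0.075  0.114]
plug 0.7 [418. 178.] 664 med [ 0.572 -0.174  0.055] lo [ 0.546 -0.225  0.02 ] hi [ 0.609 -0.13   0.117]
plug_pull 0.68 [421. 175.] 662 med [ 0.572 -0.175  0.055] lo [ 0.546 -0.228  0.033] hi [ 0.61  -0.13   0.117]
lamp 0.96 [462. 184.] 1900 med [ 0.54  -0.253  0.147] lo [ 0.485 -0.288  0.027] hi [ 0.595 -0.218  0.211]
lamp_handle 0.59 [459. 182.] 1917 med [ 0.539 -0.252  0.146] lo [ 0.485 -0.286  0.024] hi [ 0.595 -0.217  0.211]
mat 0.81 [278. 202.] 5564 med [0.508 0.213 0.003] lo [ 0.411  0.116 -0.002] hi [0.606 0.31  0.008]
jar 0.94 [275. 140.] 425 med [0.644 0.2   0.088] lo [0.621 0.178 0.047] hi [0.67  0.227 0.093]
driver 0.57 [425. 221.] 345 med [ 0.442 -0.2    0.022] lo [ 0.4
[... 771 characters left out ...]
9 [393. 320.] 3972 med [ 0.54  -0.181  0.023] lo [ 0.466 -0.339  0.007] hi [ 0.597 -0.081  0.117]
lamp_handle 0.74 [437. 315.] 8027 med [ 0.523 -0.291  0.128] lo [ 0.482 -0.325  0.03 ] hi [ 0.576 -0.228  0.212]
mat 0.91 [284. 234.] 3387 med [0.505 0.197 0.006] lo [0.414 0.112 0.003] hi [0.607 0.307 0.009]
tape 0.56 [224. 242.] 1432 med [0.346 0.19  0.034] lo [0.299 0.162 0.004] hi [0.391 0.253 0.051]
jar 0.82 [333. 202.] 783 med [0.64  0.184 0.056] lo [0.622 0.173 0.004] hi [0.675 0.219 0.094]
driver 0.96 [354. 352.] 879 med [ 0.438 -0.209  0.024] lo [ 0.415 -0.249  0.002] hi [ 0.494 -0.094  0.028]
mug 0.79 [247. 187.] 979 med [0.484 0.398 0.062] lo [0.451 0.386 0.006] hi [0.525 0.465 0.092]
```

View pics/top0.png

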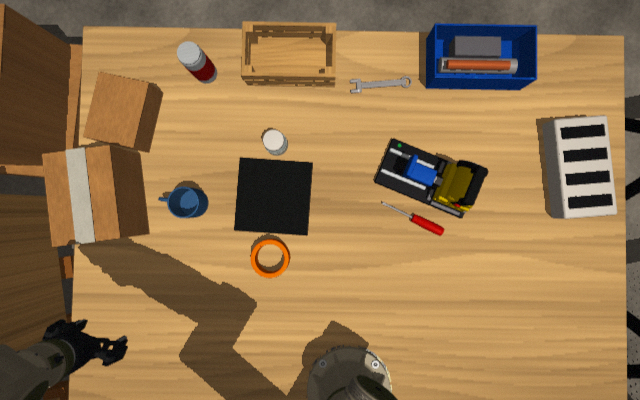

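View pics/side0.png

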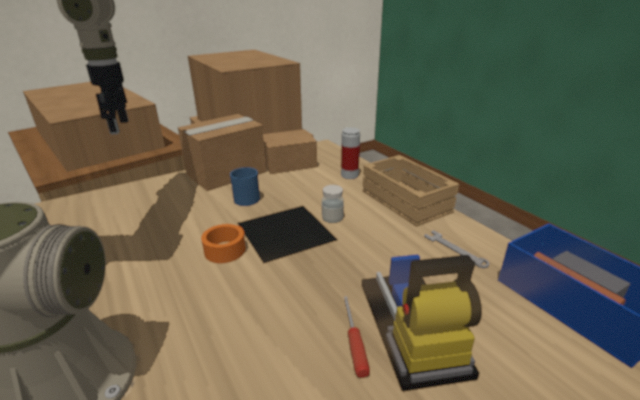

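```bash
python3 - <<'E'
import numpy as np,cv2
for c in ['top','side']:
    w=np.load(f'/tmp/{c}.npy').reshape(-1,3); w=w[~np.isnan(w[:,0])]
    def rect(name,m):
        q=w[m]
        if len(q)<5: print(name,len(q));return
        r=cv2.minAreaRect((q[:,:2]*1000).astype(np.float32)); print(c,name,len(q),np.round(r[0],1),np.round(r[1],1),round(r[2],1),'z',np.round(np.median(q[:,2]),3))
    b=lambda x0,x1,y0,y1,z0,z1:(w[:,0]>x0)&(w[:,0]<x1)&(w[:,1]>y0)&(w[:,1]<y1)&(w[:,2]>z0)&(w[:,2]<z1)
    rect('paddle',b(.5,.65,-.2,-.1,.1,.13))
    rect('handle',b(.45,.62,-.34,-.2,.2,.22))
    rect('body plug',b(.5,.65,-.26,-.1,.05,.062))
    rect('mat',b(.38,.65,.08,.33,.003,.007))
    rect('dock plate',b(.45,.7,-.42,-.03,.015,.027))
E
```

```text
top paddle 123 [ 588. -142.] [12.2 54.8] 68.8 z 0.114
top handle 458 [ 535.7 -268.2] [25.  92.2] 68.0 z 0.209
top body plug 449 [ 560.3 -185.3] [110.9 100.8] 79.2 z 0.055
top mat 2898 [514.6 204.9] [248.6 266.9] 89.9 z 0.004
top dock plate 2060 [ 539.9 -190.8] [254.5 184.9] 68.3 z 0.019
side paddle 278 [ 589.4 -145. ] [14.4 54.7] 67.5 z 0.114
side handle 984 [ 536.6 -271.4] [25.1 92.1] 67.4 z 0.211
side body plug 225 [ 545.9 -193.5] [125.4  36.6] 55.8 z 0.058
side mat 2923 [515.1 205. ] [249.8 269.8] 89.9 z 0.006
side dock plate 2015 [ 539.6 -192.4] [257.2 188. ] 68.2 z 0.022
```

The top view shows the dock at about (414,176), with the lamp at (462,184) and the blue plug and paddle at (421,175). The mat is at (278,202), and the tape, jar and mug stand around it. The side view agrees. The dock's +y points along yaw 67.8° and the tool's y already sits at about 68.8°, so the arm can travel with its present orientation, fingers shut.

```bash
for i in 1; do
python3 -m pendant '[{"travel":[-0.5,-0.44,0],"rot":[0,0,0],"fingers":-1},{"travel":[-1,-0.88,0],"rot":[0,0,0],"fingers":-1},{"travel":[-1,-0.88,0],"rot":[0,0,0],"fingers":-1},{"travel":[-1,-0.88,0],"rot":[0,0,0],"fingers":-1},{"travel":[-1,-0.88,0],"rot":[0,0,0],"fingers":-1}]' 40
done
```

```text
clock: 1.6
tcp_pos: [0.2828, 0.3929, 0.2275]
orientation: [0.0, 0.186, 0.983, 0.0]
wrist_force: [0.3, -0.4, 0.3]
finger_gap: 0.0119
grip_force: 0.0
```

```bash

python3 -m pendant '[{"travel":[-0.5,-0.44,0],"rot":[0,0,0],"fingers":-1},{"travel":[-1,-0.88,0],"rot":[0,0,0],"fingers":-1},{"travel":[-1,-0.88,0],"rot":[0,0,0],"fingers":-1},{"travel":[-1,-0.88,0],"rot":[0,0,0],"fingers":-1},{"travel":[-1,-0.88,0],"rot":[0,0,0],"fingers":-1}]' 
python3 -m pendant '[{"travel":[-0.5,-0.44,0],"rot":[0,0,0],"fingers":-1},{"travel":[-1,-0.88,0],"rot":[0,0,0],"fingers":-1},{"travel":[-1,-0.88,0],"rot":[0,0,0],"fingers":-1},{"travel":[-1,-0.88,0],"rot":[0,0,0],"fingers":-1},{"travel":[-1,-0.88,0],"rot":[0,0,0],"fingers":-1}]' 
python3 -m pendant '[{"travel":[-0.5,-0.44,0],"rot":[0,0,0],"fingers":-1},{"travel":[-1,-0.88,0],"rot":[0,0,0],"fingers":-1},{"travel":[-1,-0.88,0],"rot":[0,0,0],"fingers":-1},{"travel":[-1,-0.88,0],"rot":[0,0,0],"fingers":-1},{"travel":[-1,-0.88,0],"rot":[0,0,0],"fingers":-1}]'
cat > go.py <<'E'
import sys
from h import *
s=env.get_state(); q=s['orientation']; r=R.from_quat([q[1],q[2],q[3],q[0]])
t=np.array(list(map(float,sys.argv[1:4])))
y=r.apply([0,1,0]); x=r.apply([1,0,0])
print('t',s['clock'],'tcp',np.round(s['tcp_pos'],4),'units',np.round(r.inv().apply(t-s['tcp_pos'])/.12,3),'yaw y',np.degrees(np.arctan2(y[1],y[0])),'tilt',np.degrees(np.arccos(-r.apply([0,0,1])[2])),'F',np.round(s['wrist_force'],1))
E
python3 go.py 0.577 -0.172 0.227
```

```text
clock: 2.1
tcp_pos: [0.3564, 0.2522, 0.2272]
orientation: [0.0, 0.185, 0.983, 0.0]
wrist_force: [0.2, 0.5, -0.2]
finger_gap: 0.0003
grip_force: 0.0
clock: 2.6
tcp_pos: [0.4298, 0.1109, 0.2269]
orientation: [-0.0, 0.185, 0.983, 0.0]
wrist_force: [-0.4, 0.4, 0.3]
finger_gap: 0.0001
grip_force: 0.0
clock: 3.1
tcp_pos: [0.5032, -0.0304, 0.2266]
orientation: [-0.001, 0.184, 0.983, 0.0]
wrist_force: [-0.1, 1.1, 0.1]
finger_gap: -0.0002
grip_force: 0.0
t 3.1 tcp [ 0.5032 -0.0304  0.2266] units [-1.001 -0.877 -0.005] yaw y 68.77553222615407 tilt 0.0848019967520729 F [-0.1  1.1  0.1]
```

```bash

python3 -m pendant '[{"travel":[-0.5,-0.44,0],"rot":[0,0,0],"fingers":-1},{"travel":[-0.8,-0.7,0],"rot":[0,0,0.015],"fingers":-1},{"travel":[-1,-0.88,0],"rot":[0,0,0.015],"fingers":-1},{"travel":[-1,-0.88,0],"rot":[0,0,0.015],"fingers":-1},{"travel":[-1,-0.88,0],"rot":[0,0,0.015],"fingers":-1}]'
python3 go.py 0.577 -0.172 0.084
python3 - <<'E'
from h import *
for c in ['top','side']:
    im,_,_=cloud(c); m=env.camera_model(c)
    cv2.imwrite(f'pics/{c}1.png',cv2.resize(im[120:260,340:540] if c=='top' else im[150:400,300:560],None,fx=2.3,fy=2.3))
E
```

```text
clock: 3.6
tcp_pos: [0.5766, -0.1719, 0.2264]
orientation: [-0.001, 0.192, 0.981, 0.001]
wrist_force: [1.0, 0.1, 0.1]
finger_gap: -0.0001
grip_force: 0.0
t 3.6 tcp [ 0.5766 -0.1719  0.2264] units [-6.000e-03 -1.000e-03  1.186e+00] yaw y 67.90366367110047 tilt 0.11822121500337766 F [1.  0.1 0.1]
```

View pics/side1.png

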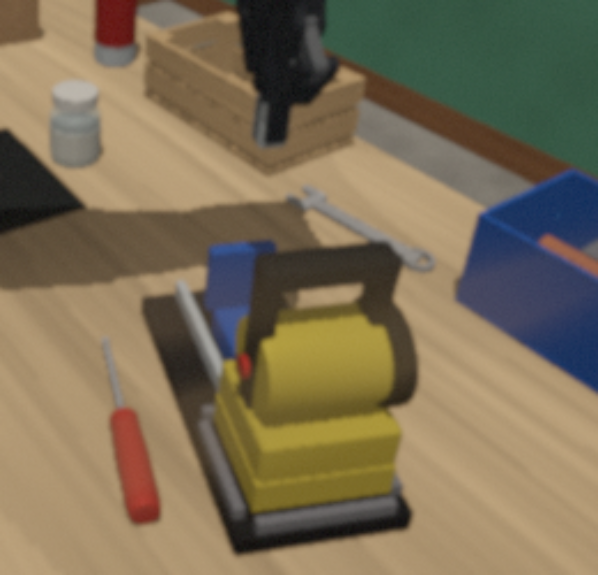

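The closed fingers hang above the gap between the lamp head and the paddle (crop about (270,130)). Next I lower them in two calls.

```bash

python3 -m pendant '[{"travel":[0,0,0.3],"rot":[0,0,0],"fingers":-1},{"travel":[0,0,0.6],"rot":[0,0,0],"fingers":-1},{"travel":[0,0,0.8],"rot":[0,0,0],"fingers":-1},{"travel":[0,0,0.8],"rot":[0,0,0],"fingers":-1}]'
python3 -m pendant '[{"travel":[0,0,0.15],"rot":[0,0,0],"fingers":-1},{"travel":[0,0,0.3],"rot":[0,0,0],"fingers":-1},{"travel":[0,0,0.38],"rot":[0,0,0],"fingers":-1},{"travel":[0,0,0.38],"rot":[0,0,0],"fingers":-1}]'
```

```text
clock: 4.1
tcp_pos: [0.573, -0.1696, 0.128]
orientation: [-0.004, 0.191, 0.982, 0.001]
wrist_force: [0.6, 0.0, 0.4]
finger_gap: 0.0003
grip_force: 0.0
clock: 4.5
tcp_pos: [0.5757, -0.1722, 0.0856]
orientation: [-0.001, 0.191, 0.982, 0.0]
wrist_force: [0.1, 0.2, 0.4]
finger_gap: 0.0002
grip_force: 0.0
```

```bash

python3 -m pendant '[{"travel":[0,0.05,0],"rot":[0,0,0],"fingers":-1},{"travel":[0,0.1,0],"rot":[0,0,0],"fingers":-1},{"travel":[0,0.15,0],"rot":[0,0,0],"fingers":-1},{"travel":[0,0.2,0],"rot":[0,0,0],"fingers":-1}]'
python3 -m pendant '[{"travel":[0,0.04,0],"rot":[0,0,0],"fingers":-1},{"travel":[0,0.08,0],"rot":[0,0,0],"fingers":-1},{"travel":[0,0.12,0],"rot":[0,0,0],"fingers":-1},{"travel":[0,0.16,0],"rot":[0,0,0],"fingers":-1},{"travel":[0,0.2,0],"rot":[0,0,0],"fingers":-1},{"travel":[0,0.2,0],"rot":[0,0,0],"fingers":-1}]'
python3 - <<'E'
from h import *
for c in ['top','side']:
    im,d,w=cloud(c); w=w.reshape(-1,3); w=w[~np.isnan(w[:,0])]
    u=np.array([.378,.926]); x=np.array([.926,-.378])
    rel=w[:,:2]-[.5361,-.2698]; a=rel@u; b=rel@x
    q=(a>.1)&(a<.22)&(abs(b)<.03)&(w[:,2]>.095)&(w[:,2]<.118)
    print(c,'paddle y hist',np.histogram(a[q],np.arange(.1,.22,.01)))
    l=(abs(a)<.06)&(abs(b)<.07)&(w[:,2]>.2)&(w[:,2]<.22); print(cv2.minAreaRect((w[l,:2]*1000).astype(np.float32)))
    if c=='side': cv2.imwrite('pics/side2.png',cv2.resize(im[150:400,300:560],None,fx=2.3,fy=2.3))
E
```

```text
clock: 4.9
tcp_pos: [0.5849, -0.1542, 0.0869]
orientation: [0.0, 0.193, 0.981, -0.004]
wrist_force: [-5.7, -10.6, 4.7]
finger_gap: 0.0001
grip_force: 6.2
clock: 5.5
tcp_pos: [0.5948, -0.128, 0.0856]
orientation: [0.0, 0.191, 0.982, 0.0]
wrist_force: [0.1, 0.1, 0.2]
finger_gap: -0.0
grip_force: 0.0
top paddle y hist (array([ 0,  0,  0,  0,  0,  0,  0,  8, 37,  0,  0]), array([0.1 , 0.11, 0.12, 0.13, 0.14, 0.15, 0.16, 0.17, 0.18, 0.19, 0.2 ,
       0.21]))
((544.5636596679688, -280.3072814941406), (8.437173843383789, 63.150146484375), 67.9602279663086)
side paddle y hist (array([  0,   0,   0,  31,  65,  17,   0, 115,  21,   0,   0]), array([0.1 , 0.11, 0.12, 0.13, 0.14, 0.15, 0.16, 0.17, 0.18, 0.19, 0.2 ,
       0.21]))
((536.384521484375, -271.15966796875), (25.7492733001709, 91.83649444580078), 67.32366943359375)
```

View pics/side2.png

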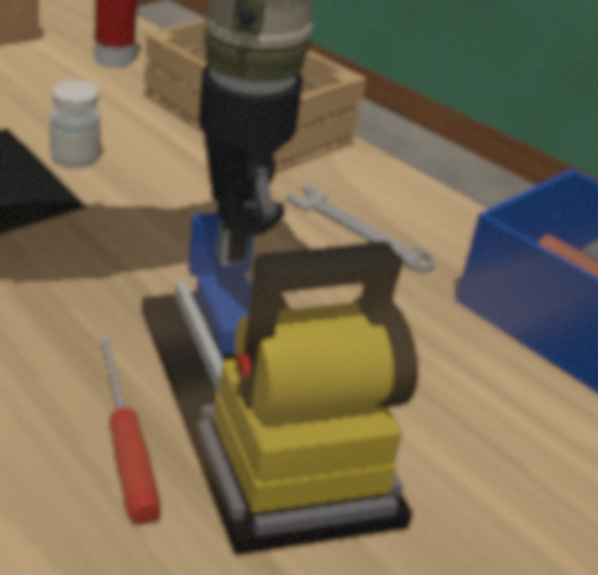

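The plug has snapped out: its paddle face has moved from 0.130 to about 0.175 m along the dock's y. The lamp hasn't moved, and the fingers press on nothing. Next I raise the tool, move above the handle and open.

```bash

python3 -m pendant '[{"travel":[0,-0.04,-0.1],"rot":[0,0,0],"fingers":-1},{"travel":[0,-0.04,-0.5],"rot":[0,0,0],"fingers":-1},{"travel":[0,-0.04,-0.9],"rot":[0,0,0],"fingers":-1},{"travel":[0,-0.04,-0.9],"rot":[0,0,0],"fingers":-1}]'
python3 -m pendant '[{"travel":[0,0,-0.4],"rot":[0,0,0],"fingers":-1},{"travel":[0,0,-0.8],"rot":[0,0,0],"fingers":1},{"travel":[0,0,-0.9],"rot":[0,0,0],"fingers":1},{"travel":[0,0,-0.9],"rot":[0,0,0],"fingers":1}]'
python3 go.py 0.536 -0.270 0.30
```

```text
clock: 6.0
tcp_pos: [0.5962, -0.1355, 0.2021]
orientation: [0.007, 0.192, 0.981, -0.001]
wrist_force: [0.0, -0.5, -0.6]
finger_gap: -0.0
grip_force: 0.0
clock: 6.4
tcp_pos: [0.5937, -0.1344, 0.3051]
orientation: [0.003, 0.192, 0.981, -0.0]
wrist_force: [-0.7, 0.2, 0.4]
finger_gap: 0.0432
grip_force: 0.0
t 6.4 tcp [ 0.5937 -0.1344  0.3051] units [ 0.019 -1.228  0.042] yaw y 67.83091979052293 tilt 0.3708882252949732 F [-0.7  0.2  0.4]
```

```bash

python3 -m pendant '[{"travel":[0,-0.4,0],"rot":[0,0,0],"fingers":1},{"travel":[0,-0.8,0],"rot":[0,0,0],"fingers":1},{"travel":[0,-1,0],"rot":[0,0,0],"fingers":1},{"travel":[0,-1,0],"rot":[0,0,0],"fingers":1}]'
python3 -m pendant '[{"travel":[0,-0.24,0],"rot":[0,0,0],"fingers":1},{"travel":[0,-0.24,0],"rot":[0,0,0],"fingers":1},{"travel":[0,-0.24,0],"rot":[0,0,0],"fingers":1},{"travel":[0,-0.24,0],"rot":[0,0,0],"fingers":1}]'
python3 go.py 0.536 -0.270 0.197
```

```text
clock: 6.8
tcp_pos: [0.5453, -0.2477, 0.2995]
orientation: [-0.001, 0.194, 0.981, 0.0]
wrist_force: [1.2, 0.1, 0.4]
finger_gap: 0.0855
grip_force: 0.0
clock: 7.2
tcp_pos: [0.5366, -0.2703, 0.3009]
orientation: [-0.0, 0.192, 0.981, 0.0]
wrist_force: [0.1, -0.6, 0.2]
finger_gap: 0.0853
grip_force: 0.0
t 7.2 tcp [ 0.5366 -0.2703  0.3009] units [ 0.005 -0.     0.865] yaw y 67.90514812060388 tilt 0.0775991542423665 F [ 0.1 -0.6  0.2]
```

```bash

python3 -m pendant '[{"travel":[0,0,0.25],"rot":[0,0,0],"fingers":1},{"travel":[0,0,0.5],"rot":[0,0,0],"fingers":1},{"travel":[0,0,0.75],"rot":[0,0,0],"fingers":1},{"travel":[0,0,0.86],"rot":[0,0,0],"fingers":1},{"travel":[0,0,0.86],"rot":[0,0,0],"fingers":1}]' 50
python3 -m pendant '[{"travel":[0,0,0],"rot":[0,0,0],"fingers":-1},{"travel":[0,0,0],"rot":[0,0,0],"fingers":-1},{"travel":[0,0,0],"rot":[0,0,0],"fingers":-1},{"travel":[0,0,0],"rot":[0,0,0],"fingers":-1},{"travel":[0,0,0],"rot":[0,0,0],"fingers":-1},{"travel":[0,0,0],"rot":[0,0,0],"fingers":-1},{"travel":[0,0,0],"rot":[0,0,0],"fingers":-1},{"travel":[0,0,0],"rot":[0,0,0],"fingers":-1},{"travel":[0,0,0],"rot":[0,0,0],"fingers":-1},{"travel":[0,0,0],"rot":[0,0,0],"fingers":-1}]' 50
```

```text
clock: 7.7
tcp_pos: [0.5355, -0.2692, 0.1956]
orientation: [-0.002, 0.191, 0.982, 0.001]
wrist_force: [-0.6, 0.1, 0.5]
finger_gap: 0.0857
grip_force: 0.0
clock: 8.7
tcp_pos: [0.537, -0.2714, 0.1994]
orientation: [0.001, 0.192, 0.981, 0.0]
wrist_force: [0.2, 2.1, 5.1]
finger_gap: 0.0223
grip_force: 49.9
```

```bash

python3 -m pendant '[{"travel":[0,0,-0.05],"rot":[0,0,0],"fingers":-1},{"travel":[0,0,-0.1],"rot":[0,0,0],"fingers":-1},{"travel":[0,0,-0.2],"rot":[0,0,0],"fingers":-1},{"travel":[0,0,-0.35],"rot":[0,0,0],"fingers":-1},{"travel":[0,0,-0.5],"rot":[0,0,0],"fingers":-1},{"travel":[0,0,-0.5],"rot":[0,0,0],"fingers":-1},{"travel":[0,0,-0.5],"rot":[0,0,0],"fingers":-1}]'
python3 go.py 0.509 0.212 0.34
python3 - <<'E'
from h import *
im,d,w=cloud('side')
cv2.imwrite('pics/side3.png',cv2.resize(im[100:400,260:560],None,fx=2,fy=2))
for r in env.outline_of('side','lamp')[:1]:
    q=w[r['mask']]; print(r['conf'],np.nanpercentile(q,[1,99],axis=0))
# mat
for c in ['top','side']:
    im,d,w=cloud(c)
    for r in env.outline_of(c,'mat')[:1]:
        mk=cv2.erode(r['mask'].astype(np.uint8),np.ones((2,2)))>0
        q=w[mk]; q=q[~np.isnan(q[:,0])]; print(c,r['conf'],cv2.minAreaRect((q[:,:2]*1000).astype(np.float32)))
E
```

```text
clock: 9.4
tcp_pos: [0.5367, -0.2717, 0.2584]
orientation: [0.0, 0.192, 0.981, -0.0]
wrist_force: [-0.1, 0.6, -6.1]
finger_gap: 0.0221
grip_force: 49.4
t 9.4 tcp [ 0.5367 -0.2717  0.2584] units [ 1.733  3.646 -0.682] yaw y 67.85075870799317 tilt 0.050817640300092774 F [-0.1  0.6 -6.1]
0.58 [[ 0.47937253 -0.32714212  0.0025134 ]
 [ 0.79624361 -0.07746083  0.27159116]]
top 0.67 ((507.5589904785156, 210.70584106445312), (199.1487579345703, 203.13536071777344), 87.22000885009766)
side 0.59 ((510.35101318359375, 206.45257568359375), (195.2003173828125, 192.7130584716797), 86.82221984863281)
```

View pics/side3.png

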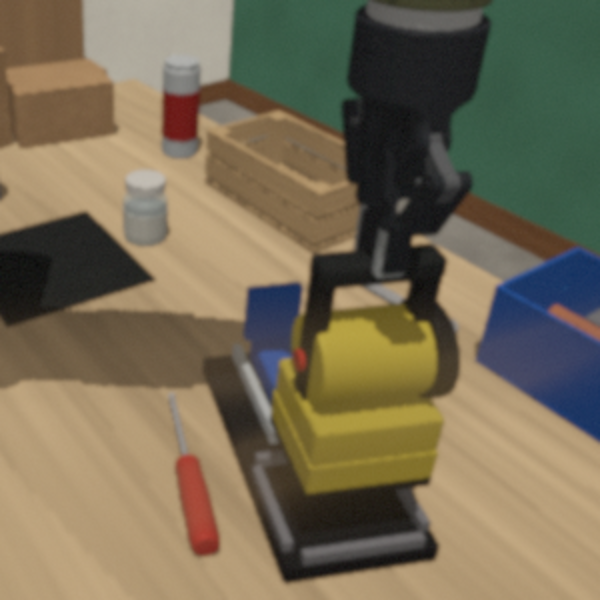

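The lamp hangs upright and clear of the dock, with the plug still out. I raise it further and then carry it over at moderate speed.

```bash

python3 -m pendant '[{"travel":[0,0,-0.1],"rot":[0,0,0],"fingers":-1},{"travel":[0,0,-0.3],"rot":[0,0,0],"fingers":-1},{"travel":[0,0,-0.5],"rot":[0,0,0],"fingers":-1},{"travel":[0,0,-0.7],"rot":[0,0,0],"fingers":-1},{"travel":[0,0,-0.77],"rot":[0,0,0],"fingers":-1},{"travel":[0,0,-0.77],"rot":[0,0,0],"fingers":-1}]'
python3 -m pendant '[{"travel":[0.05,0.1,0],"rot":[0,0,0],"fingers":-1},{"travel":[0.1,0.25,0],"rot":[0,0,0],"fingers":-1},{"travel":[0.2,0.45,0],"rot":[0,0,0],"fingers":-1},{"travel":[0.3,0.65,0],"rot":[0,0,0],"fingers":-1},{"travel":[0.4,0.85,0],"rot":[0,0,0],"fingers":-1},{"travel":[0.45,0.95,0],"rot":[0,0,0],"fingers":-1}]'
python3 -m pendant '[{"travel":[0.05,0.1,0],"rot":[0,0,0],"fingers":-1},{"travel":[0.12,0.25,0],"rot":[0,0,0],"fingers":-1},{"travel":[0.2,0.45,0],"rot":[0,0,0],"fingers":-1},{"travel":[0.3,0.65,0],"rot":[0,0,0],"fingers":-1},{"travel":[0.4,0.85,0],"rot":[0,0,0],"fingers":-1},{"travel":[0.45,0.95,0],"rot":[0,0,0],"fingers":-1}]'
python3 go.py 0.508 0.210 0.34
```

```text
clock: 10.3
tcp_pos: [0.5372, -0.2719, 0.3525]
orientation: [0.002, 0.192, 0.981, -0.001]
wrist_force: [0.9, -0.4, -5.9]
finger_gap: 0.0223
grip_force: 49.6
clock: 10.9
tcp_pos: [0.5282, -0.1415, 0.3501]
orientation: [-0.001, 0.191, 0.982, 0.001]
wrist_force: [-0.6, -0.1, -5.9]
finger_gap: 0.0222
grip_force: 49.7
clock: 11.5
tcp_pos: [0.5219, -0.0175, 0.3505]
orientation: [-0.0, 0.191, 0.982, 0.0]
wrist_force: [-1.6, -0.1, -4.6]
finger_gap: 0.0223
grip_force: 49.7
t 11.5 tcp [ 0.5219 -0.0175  0.3505] units [0.819 1.713 0.089] yaw y 67.93962619583874 tilt 0.05864876949993014 F [-1.6 -0.1 -4.6]
```

```bash

python3 -m pendant '[{"travel":[0.05,0.1,0],"rot":[0,0,0],"fingers":-1},{"travel":[0.12,0.25,0],"rot":[0,0,0],"fingers":-1},{"travel":[0.2,0.45,0],"rot":[0,0,0],"fingers":-1},{"travel":[0.3,0.65,0],"rot":[0,0,0],"fingers":-1},{"travel":[0.4,0.85,0],"rot":[0,0,0],"fingers":-1},{"travel":[0.45,0.95,0],"rot":[0,0,0],"fingers":-1}]'
python3 -m pendant '[{"travel":[0.1,0.2,0],"rot":[0,0,0],"fingers":-1},{"travel":[0.2,0.4,0],"rot":[0,0,0],"fingers":-1},{"travel":[0.3,0.6,0],"rot":[0,0,0],"fingers":-1},{"travel":[0.35,0.73,0],"rot":[0,0,0],"fingers":-1},{"travel":[0.37,0.76,0],"rot":[0,0,0],"fingers":-1},{"travel":[0.37,0.76,0],"rot":[0,0,0],"fingers":-1},{"travel":[0.37,0.76,0],"rot":[0,0,0],"fingers":-1}]'
python3 go.py 0.508 0.210 0.183
```

```text
clock: 12.1
tcp_pos: [0.5152, 0.1079, 0.3505]
orientation: [-0.0, 0.192, 0.981, 0.0]
wrist_force: [-0.4, -1.2, -5.0]
finger_gap: 0.022
grip_force: 49.7
clock: 12.8
tcp_pos: [0.5088, 0.2066, 0.3506]
orientation: [0.0, 0.192, 0.981, -0.0]
wrist_force: [0.4, -0.0, -4.9]
finger_gap: 0.022
grip_force: 49.8
t 12.8 tcp [0.5088 0.2066 0.3506] units [0.017 0.025 1.397] yaw y 67.80289201354773 tilt 0.04814072491980385 F [ 0.4 -0.  -4.9]
```

Lower to about 20 mm above the mat, then look.

```bash

python3 -m pendant '[{"travel":[0,0,0.1],"rot":[0,0,0],"fingers":-1},{"travel":[0,0.02,0.3],"rot":[0,0,0],"fingers":-1},{"travel":[0,0.02,0.5],"rot":[0,0,0],"fingers":-1},{"travel":[0,0.02,0.7],"rot":[0,0,0],"fingers":-1},{"travel":[0,0.02,0.85],"rot":[0,0,0],"fingers":-1},{"travel":[0,0.02,0.9],"rot":[0,0,0],"fingers":-1},{"travel":[0,0.02,0.9],"rot":[0,0,0],"fingers":-1}]'
python3 -m pendant '[{"travel":[0,0,0.1],"rot":[0,0,0],"fingers":-1},{"travel":[0,0,0.2],"rot":[0,0,0],"fingers":-1},{"travel":[0,0,0.3],"rot":[0,0,0],"fingers":-1},{"travel":[0,0,0.33],"rot":[0,0,0],"fingers":-1},{"travel":[0,0,0.33],"rot":[0,0,0],"fingers":-1},{"travel":[0,0,0.33],"rot":[0,0,0],"fingers":-1}]'
python3 go.py 0.508 0.210 0.183
python3 - <<'E'
from h import *
im,d,w=cloud('side')
cv2.imwrite('pics/side4.png',cv2.resize(im[60:310,160:440],None,fx=2.2,fy=2.2))
E
```

```text
clock: 13.5
tcp_pos: [0.5092, 0.2088, 0.2421]
orientation: [-0.001, 0.193, 0.981, -0.0]
wrist_force: [-0.1, -0.3, -3.4]
finger_gap: 0.0226
grip_force: 49.8
clock: 14.1
tcp_pos: [0.5096, 0.21, 0.2033]
orientation: [0.0, 0.192, 0.981, 0.0]
wrist_force: [-0.1, -0.2, -4.9]
finger_gap: 0.022
grip_force: 49.8
t 14.1 tcp [0.5096 0.21   0.2033] units [ 0.013 -0.005  0.169] yaw y 67.8628025825519 tilt 0.01890436784690064 F [-0.1 -0.2 -4.9]
```

View pics/side4.png

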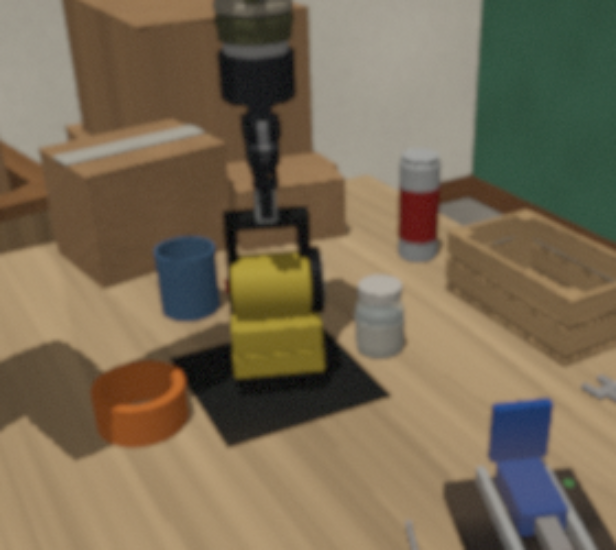

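The lamp hangs upright just above the middle of the mat (crop about (278,370)), clear of the jar and tape. The dock's green light is on and the plug is out. I now lower slowly until it touches.

```bash

python3 -m pendant '[{"travel":[0,0,0.03],"rot":[0,0,0],"fingers":-1},{"travel":[0,0,0.06],"rot":[0,0,0],"fingers":-1},{"travel":[0,0,0.09],"rot":[0,0,0],"fingers":-1},{"travel":[0,0,0.11],"rot":[0,0,0],"fingers":-1},{"travel":[0,0,0.13],"rot":[0,0,0],"fingers":-1},{"travel":[0,0,0.14],"rot":[0,0,0],"fingers":-1},{"travel":[0,0,0.14],"rot":[0,0,0],"fingers":-1},{"travel":[0,0,0.14],"rot":[0,0,0],"fingers":-1}]'
python3 -m pendant '[{"travel":[0,0,0.01],"rot":[0,0,0],"fingers":-1},{"travel":[0,0,0.02],"rot":[0,0,0],"fingers":-1},{"travel":[0,0,0.02],"rot":[0,0,0],"fingers":-1},{"travel":[0,0,0.02],"rot":[0,0,0],"fingers":-1}]'
```

```text
clock: 14.95
tcp_pos: [0.5096, 0.2099, 0.1864]
orientation: [0.0, 0.192, 0.981, 0.0]
wrist_force: [0.7, -0.6, -5.3]
finger_gap: 0.0222
grip_force: 49.8
clock: 15.35
tcp_pos: [0.5094, 0.2099, 0.1839]
orientation: [-0.0, 0.192, 0.981, 0.0]
wrist_force: [0.3, 0.1, -4.2]
finger_gap: 0.0221
grip_force: 49.8
```

```bash

python3 -m pendant '[{"travel":[0,0,0.01],"rot":[0,0,0],"fingers":-1},{"travel":[0,0,0.015],"rot":[0,0,0],"fingers":-1},{"travel":[0,0,0.015],"rot":[0,0,0],"fingers":-1},{"travel":[0,0,0.015],"rot":[0,0,0],"fingers":-1}]'
```

```text
clock: 15.75
tcp_pos: [0.51, 0.2104, 0.1834]
orientation: [0.001, 0.192, 0.981, 0.001]
wrist_force: [-1.6, 2.1, 6.1]
finger_gap: 0.022
grip_force: 51.0
```

The lamp is on the mat: the force has turned from −5 to +6 N. I open the fingers, then retreat upward.

```bash

python3 -m pendant '[{"travel":[0,0,0],"rot":[0,0,0],"fingers":-0.4},{"travel":[0,0,0],"rot":[0,0,0],"fingers":-0.2},{"travel":[0,0,0],"rot":[0,0,0],"fingers":0.2},{"travel":[0,0,0],"rot":[0,0,0],"fingers":0.6},{"travel":[0,0,0],"rot":[0,0,0],"fingers":1},{"travel":[0,0,0],"rot":[0,0,0],"fingers":1},{"travel":[0,0,0],"rot":[0,0,0],"fingers":1},{"travel":[0,0,0],"rot":[0,0,0],"fingers":1},{"travel":[0,0,0],"rot":[0,0,0],"fingers":1}]'
python3 -m pendant '[{"travel":[0,0,-0.1],"rot":[0,0,0],"fingers":1},{"travel":[0,0,-0.3],"rot":[0,0,0],"fingers":1},{"travel":[0,0,-0.6],"rot":[0,0,0],"fingers":1},{"travel":[0,0,-1],"rot":[0,0,0],"fingers":1},{"travel":[0,0,-1],"rot":[0,0,0],"fingers":1},{"travel":[0,0,-1],"rot":[0,0,0],"fingers":1}]'
python3 - <<'E'
from h import *
im,d,w=cloud('side')
cv2.imwrite('pics/side5.png',im)
for r in env.outline_of('side','lamp')[:1]:
    q=w[r['mask']]; q=q[(q[:,2]>.18)&(q[:,2]<.21)]; print(r['conf'],cv2.minAreaRect((q[:,:2]*1000).astype(np.float32)),np.percentile(q[:,2],98))
E
```

```text
clock: 16.65
tcp_pos: [0.5095, 0.2099, 0.1821]
orientation: [-0.0, 0.192, 0.981, 0.0]
wrist_force: [-0.8, -0.0, -0.2]
finger_gap: 0.0854
grip_force: 0.0
clock: 17.25
tcp_pos: [0.5105, 0.2101, 0.3044]
orientation: [0.002, 0.192, 0.981, 0.001]
wrist_force: [0.1, 0.5, -0.3]
finger_gap: 0.0852
grip_force: 0.0
0.71 ((509.0345764160156, 208.81373596191406), (25.27834129333496, 91.89199829101562), 68.91688537597656) 0.19734131499527988
```

View pics/side5.png

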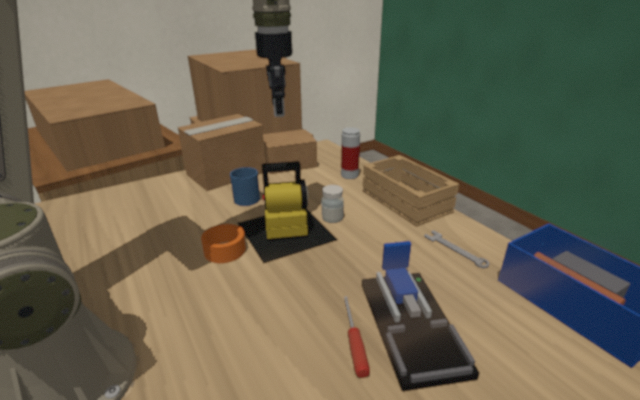

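The lamp stands upright on the mat (285,220), the plug is out (400,275), the gripper is clear, and the bystanders are where they started.

```bash
python3 -c "
from workcell import env
print(env.hand_in())"
```

```text
the job is handed in; nothing more can be done
None
```

I drew the plug out until it snapped, set the lamp upright in the middle of the mat (measured within about 5 mm of its centre), left the bystanders where they were, and handed the job in at about 17 s; the hand-in call returned no verdict.

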